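# Open the ratchet clamp on a glued box

## Task

The glue on the small wooden box has set, so open the blue ratchet clamp that holds it: with the fingertips press the red release pad on the sliding jaw down, keep it down, and push the jaw back along its bar until it meets the black stop collar; then let go so that the ratchet catches again. Nothing needs gripping: do not force the jaw while the ratchet is engaged, and leave the box and the things around the clamp where they are.

Things in the scene. Friction and masses are not known exactly. Their poses are not given: they have to be found in the camera images.
- bar_top (a point): Centre of the top of the clamp's aluminium bar (400 x 40 mm, its top 28 mm above the table, with a row of steel ratchet teeth let into it). The clamp is bolted to the table and does not move. Its x axis lies along the bar: +x is the way the sliding jaw opens (from the blue fixed jaw at the -x end towards the black collar); z is up.
- jaw_slide (a joint): Position of the blue sliding jaw along the bar, in m: about 0 as it stands against the box, growing as it is pushed back along the bar's +x. It slides with about 2.5 N of friction. The pawl catches it within about 3 mm of backward travel unless the release is pressed; toward the box it always moves freely.
- release (a joint): Angle of the red release lever (one piece with the steel pawl), in rad: 0 = pawl fully down in the teeth, growing as the pad is pressed; resting in the teeth it reads 0 to 0.13; from 0.14 the pawl is clear of the teeth; 0.26 is its hard stop. A spring brings it back: pressed at the pad's middle it takes about 1 N to start, 4 N to clear the teeth and 6.5 N at the stop.
- release_pad (a point): Middle of the top of the red release pad (48 mm along the bar, 38 mm wide). At rest the pad slopes up 0.30 rad towards the fixed jaw; its pivot lies 43 mm farther along +x and 19 mm lower. It travels with the jaw. Pressed 6 mm down here it frees the pawl; its stop is at 11 mm.
- jaw: The blue sliding jaw with its release lever. Origin: under its cork face (the one at the box), at table height; axes as for the bar. Fingertips reach the pad from above through a gap 49 mm long, from the back of the jaw's plate (17 mm along +x from the origin, 66 mm high) to the push bar (66 mm from the origin).
- push_bar (a point): Centre of the front face (facing the fixed jaw) of the blue upright push bar on the sliding jaw, 54 mm wide and 25 mm high, from 59 to 84 mm above the table. Push against this face with the side of the fingertips that are pressing the pad, along +x of the bar. Axes as for the bar.
- jaw_rear (a point): Centre of the sliding jaw's rear end (the face that meets the collar), 35 mm above the table, 62 mm along the bar's +x from push_bar. Axes as for the bar.
- collar_face (a point): Centre of the face of the black stop collar (60 mm wide, 20 mm long, top 45 mm above the table, steel thumbscrew to 59 mm) that the sliding jaw's rear end must meet, 35 mm above the table. The collar is screwed fast to the bar, 65 to 105 mm behind the jaw's rear end. Axes as for the bar.
- wooden_box_mid (a point): Centre of the small wooden box (100 mm along the bar, 70 mm across it, 32 mm high) that stands loose on the bar between the fixed and the sliding jaw. It must stay where it is.
- dropper_bottle_mid (a point): Centre of a dropper bottle with blue liquid standing beside the clamp, 27 mm across, 60 mm high. Bystander.
- tape_roll_mid (a point): Centre of a roll of tape lying beside the clamp, 66 mm across, 19 mm high. Bystander.
- marker_mid (a point): Centre of a felt marker lying beside the clamp, 131 mm long, 12 mm thick. Bystander.

How it is judged:
On the way, in this order (a step that is already met when the one before it is completed fails the run):
1. the release is pressed until the pawl is clear of the teeth, with the jaw still at the box (value of joint release above 0.14 rad and value of joint jaw_slide below 0.012 m), for 0.05 s.
2. the jaw has been pushed back against the stop collar (x of jaw_rear in the frame of collar_face above -0.004 m), for 0.2 s.
At the end, for the whole second after the job is handed in: The sliding jaw's rear end is within 4 mm of the stop collar and at rest, the release lever has sprung back (below 0.14 rad, pawl in the teeth), and the wooden box is within 8 mm of where it stood (x of jaw_rear in the frame of collar_face above -0.004 m and value of joint release below 0.14 rad and velocity of joint jaw_slide below 0.005 m/s and distance of wooden_box_mid from where it was at the start of the episode below 0.008 m); the robot touches nothing.
It fails at once if the jaw is forced (over 40 N) while the pawl is in the teeth (value of joint release below 0.1 rad and contact force between the fingers and jaw above 40 N).
It fails at once if the wooden box is shifted more than 12 mm or lifted (distance of wooden_box_mid from where it was at the start of the episode above 0.012 m or height (world z) of wooden_box_mid above 0.054 m).
It fails at once if a bystander is moved more than 15 mm (distance of any of dropper_bottle_mid, tape_roll_mid, marker_mid from where it was at the start of the episode above 0.015 m).
It also fails if it takes over 40 s, if anything falls off the work surface, if the arm or the gripper's body presses on something with over 40 N, if the wrist force passes 120 N, or if a joint passes its speed limit or range.

## Robot

A 6-joint arm with a two-finger parallel gripper is mounted at the origin on a cart in front of the work surface, level with it; the furniture and walls round the work are solid. World frame = base frame: x ahead of the robot, y to its left, z up, the work surface at z = 0. Lengths are in m, angles in rad, forces in N, time in s.
With the tool pointing down it reaches from about 0.425 to 0.95 m from the base axis. Payload 3.5 kg.
Tool frame: the origin (TCP) lies at the very end of the fingers, on their centre line; the grasp point (between the pads) lies 19 mm behind it (grip_depth is the distance from the TCP to the grasp point, in m); x points along the fingers, z is the direction in which the jaws open and shut, and the axes are right-handed (so a half turn about x gives the same grasp; the last joint's range is limited). The gripper opens to 85 mm and grips with 20 to 120 N. Pads are 22 mm wide; open, the fingers measure 114 mm over their backs; the gripper's body (76 mm by 85 mm) begins 54 mm behind the grasp point. The pads swing forward as they close: fully open they stand 13 mm farther back than shut.
Start: joints at [-1.398, 0.286, 1.577, -0, 1.279, -0.15], TCP at [0.214, -0.64, 0.231] pointing down, gripper open.
Joint ranges: [-2.77, 2.77], [-0.9, 2.22], [0.21, 2.48], [-1.53, 4.67], [0.24, 2.81], [-2.84, 2.84]. Speed limits (rad/s): [2.79, 2.79, 3.14, 3.14, 3.14, 3.14].

## Interface

Orientations are given as a unit quaternion [x, y, z, w].
In Python, from plant import get_state, read_camera, calibration, sign_off, recognise, grip_depth gives the robot as it stands. The module is installed in compiled form; this text tells all that it offers.
- The arm moves only by the tool servo_tool, never from a script. Its argument "deltas" is a list that holds one entry, the list of rows, each a list of 4 numbers: the shift along the world's x, y, z scaled (see below), then the turn about the world's z scaled (see below). In form: [[[tx, ty, tz, spin], ...]]. A call has exactly 5 rows; each row is the pose to reach, as a shift and turn from the pose commanded when the call began; what a row does not reach only later rows make up. The controller multiplies each number of a shift by 10 cm and each number of a turn by 90 degrees. A row lasts 1/10 s, in which the tool goes at most 50 mm and 8.59 degrees, less where a joint would pass 70% of its speed; a pose out of reach is approached as far as the arm can. A call with a number of a shift or a turn outside -1 to 1 is refused whole. A call with a gripper value outside its range is refused whole. "claw" is the gripper's target within -1 to 1 (fully open at 1, half-way at 0, shut at -1), set as the call begins (left out, the last holds). The fingers move at their own pace and stop on an object; "force" is the grip in N (left out, the last holds). Time passes only in rows, so rows that repeat a pose let the fingers close, or fill a call up. It gives the time, the measured TCP pose, the force and the opening at its end, in the units of the state.
- get_state(): the state, without advancing time (a new reading comes with each control period).
- read_camera(name): name is "side" or "top" or "wrist"; returns the picture (400x640x3 uint8, blue, green, red); there is no depth.
- calibration(name): a dict with "intrinsics" (3x3 intrinsics, pixels), "R" (3x3) and "t" (3): a world point X has camera coordinates R X + t; the wrist camera has in their place "T_tool_cam" (4x4, takes a point from camera to tool coordinates, whose origin is the TCP and whose axes are the tool frame's). Camera axes: x right, y down, z forward; pixel columns grow to the right and rows downward; lengths in m; the calibration is good to about 2 mm. A picture is of the moment at which its call begins: read the wrist's pose just before it. calibration takes no time and is no camera call.
- sign_off(): hands the job in, once; it reports no verdict.
Trained networks look in the newest picture that a camera, given by its name, has taken for a name from the list of things; names that differ only in an ending like _2 or _b are one class to them, and where a whole thing is asked for, a point or a joint stands for the part that bears it (a point fixed in the world has none). Each returns a list of dicts, best first, with "p" (0 to 1); they miss things now and then, are a little off and sometimes report something else, mostly with a low value. They report only what shows in the picture. A call takes as long as a camera call.
- recognise(camera, query): "at" ([x, y, z] in m, in world coordinates, good to about 4 mm: the middle of the surface that is visible of it).
The state is a dict: "time": time; "qpos": joint angles; "dq": joint speeds; "joint_efforts": joint torques, N m; "eef_pos": TCP position; "tcp_rot": TCP orientation; "contact_force": force on the tool from outside, world axes, zero at the start; "wrist_torque": the same for the moment, N m; "opening": opening from 0.0 (shut) to 1.0 (fully open).
Only numpy, scipy, OpenCV 4.12 (cv2) and the standard library are available. Lean on these libraries where they do the work, as an engineer would, in place of code of your own. Each camera call takes 0.05 s, during which the arm holds its last target. There are 200 camera calls.

## Working session

There is one attempt and no reset: what is moved stays moved. The work goes in short steps, Python scripts to look and compute and a tool call to move; the robot and the scene stay as the last step left them, time stands still between calls to the robot, and variables do not carry over. Pictures are saved under pics/ and viewed, about 8 in all and at most 12, crops included, and the job is handed in when it is done.

Besides the shell and the picture viewer there is one more tool, called after "Request:" as name(argument=value, ...) on one line, values as JSON. servo_tool: Moves the arm, as the interface text tells. Its arguments: {"type":"object","properties":{"deltas":{"type":"array"},"claw":{"type":"number"},"force":{"type":"number"}},"required":["deltas"]}

```bash
mkdir -p pics; python3 - <<'E'
from plant import *
import cv2, numpy as np
s=get_state(); print(s['time'],s['eef_pos'],s['tcp_rot'],s['opening'],grip_depth() if callable(grip_depth) else grip_depth)
for c in('top','side'):
    cv2.imwrite(f'pics/{c}0.png',read_camera(c))
    for q in ('release_pad','push_bar','jaw_rear','jaw','collar_face','wooden_box_mid','bar_top','dropper_bottle_mid','tape_roll_mid','marker_mid'):
        try: r=recognise(c,q)
        except Exception as e: r=[];print(q,e)
        print(c,q,[(np.round(d['at'],3).tolist(),round(d['p'],2)) for d in r[:2]])
print(get_state()['time'])
E
```

```text
0.0 [ 0.21403463 -0.63946028  0.22993243] [ 0.41374396  0.57445773 -0.41255346  0.57324854] 1.002614686340039 0.0187
top release_pad [([0.544, 0.018, 0.048], 0.59)]
top push_bar [([0.545, 0.029, 0.048], 0.91)]
top jaw_rear [([0.542, 0.023, 0.048], 0.8)]
top jaw [([0.547, 0.027, 0.048], 0.86), ([0.545, 0.02, 0.048], 0.63)]
top collar_face [([0.577, 0.18, 0.045], 0.52), ([0.548, 0.023, 0.048], 0.29)]
top wooden_box_mid [([0.523, -0.082, 0.063], 0.97)]
top bar_top [([0.554, 0.057, 0.036], 0.76)]
top dropper_bottle_mid [([0.629, -0.011, 0.037], 0.52)]
top tape_roll_mid [([0.427, -0.06, 0.018], 0.89)]
top marker_mid [([0.471, 0.128, 0.01], 0.68)]
side release_pad [([0.543, 0.027, 0.049], 0.87)]
side push_bar [([0.547, 0.035, 0.06], 0.75)]
side jaw_rear [([0.542, 0.035, 0.063], 0.71)]
side jaw [([0.541, 0.031, 0.064], 0.98)]
side collar_face [([0.576, 0.169, 0.045], 0.68)]
side wooden_box_mid []
side bar_top [([0.523, -0.135, 0.038], 0.74)]
side dropper_bottle_mid [([0.627, -0.024, 0.033], 0.74), ([0.573, 0.169, 0.045], 0.41)]
side tape_roll_mid [([0.428, -0.062, 0.021], 0.68)]
side marker_mid [([0.474, 0.118, 0.007], 0.61)]
1.1
```

View pics/top0.png

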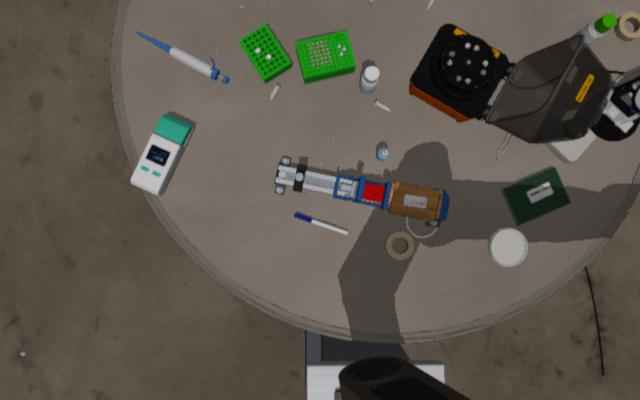

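View pics/side0.png

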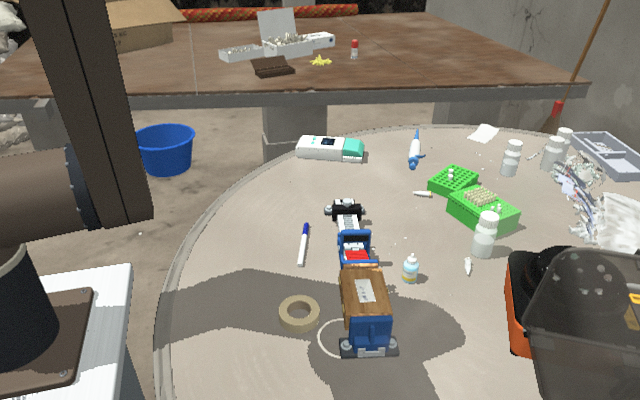

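```bash
cat > h.py <<'E'
from plant import *
import cv2, numpy as np
from scipy.spatial.transform import Rotation as Ro
def ray(c,uv,z,s=None):
    k=calibration(c);K=np.array(k['intrinsics'])
    if c=='wrist':
        T=np.eye(4);T[:3,:3]=Ro.from_quat(s['tcp_rot']).as_matrix();T[:3,3]=s['eef_pos']
        M=T@np.array(k['T_tool_cam']);R=M[:3,:3];o=M[:3,3]
    else:
        R=np.array(k['R']).T;o=-R@np.array(k['t'])
    d=R@np.linalg.inv(K)@[*uv,1];return o+d*(z-o[2])/d[2]
E
python3 - <<'E'
from h import *
s=get_state();R=Ro.from_quat(s['tcp_rot']).as_matrix();print(R.round(3)); print(np.array(calibration('wrist')['T_tool_cam']).round(3),calibration('wrist')['intrinsics'])
im=cv2.imread('pics/top0.png')[140:230,265:460]
cv2.imwrite('pics/c1.png',cv2.resize(im,None,fx=4,fy=4,interpolation=cv2.INTER_CUBIC))
E
```

```text
[[-0.     0.948  0.317]
 [ 0.     0.317 -0.948]
 [-1.    -0.    -0.   ]]
[[-0.001 -0.308  0.951 -0.143]
 [-0.001 -0.951 -0.308  0.079]
 [ 1.    -0.001  0.     0.001]
 [ 0.     0.     0.     1.   ]] [[298.78662788   0.         325.25344008]
 [  0.         298.78662788 199.45357917]
 [  0.           0.           1.        ]]
```

View pics/c1.png

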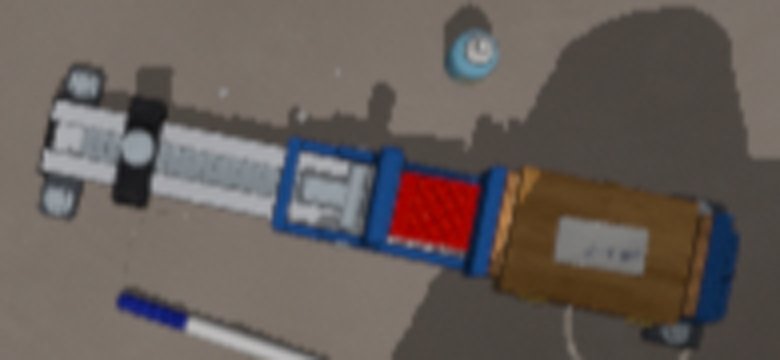

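```bash
python3 - <<'E'
from h import *
P={'pad':(435,212,.048),'pushbar_top_c':(386,206,.084),'plate_top_c':(488,222,.066),'rear':(283,184,.045),'collarfront':(160,155,.045),'bar end':(45,137,.028),'fixed':(724,260,.06)}
for n,(u,v,z) in P.items(): print(n,ray('top',(265+u/4-.4,140+v/4-.4),z).round(4))
E
```

```text
pad [0.5435 0.0118 0.048 ]
pushbar_top_c [0.544  0.0433 0.084 ]
plate_top_c [ 0.5369 -0.0148  0.066 ]
rear [0.559  0.0967 0.045 ]
collarfront [0.5748 0.1655 0.045 ]
bar end [0.5865 0.2314 0.028 ]
fixed [ 0.5169 -0.1469  0.06  ]
```

Request:
servo_tool(deltas=[[[0.4,0.5,0,0.09],[0.8,0.9,0,0.18],[1,1,0,0.27],[1,1,0,0.36],[1,1,0,0.45]]], claw=-1)

```text
time: 1.6
eef_pos: [0.3155, -0.539, 0.2316]
tcp_rot: [0.186, 0.682, -0.186, 0.682]
contact_force: [0.1, 0.3, -0.2]
opening: 0.145
```

Request:
servo_tool(deltas=[[[0.3,0.4,0,0.05],[0.6,0.8,0,0.1],[0.9,1,0,0.15],[1,1,0,0.2],[1,1,0,0.22]]])

```text
time: 2.1
eef_pos: [0.4159, -0.439, 0.2316]
tcp_rot: [0.067, 0.704, -0.067, 0.704]
contact_force: [0.0, -0.2, 0.1]
opening: -0.0
```

Request:
servo_tool(deltas=[[[0.3,0.4,0,0],[0.6,0.8,0,0],[0.9,1,0,0],[1,1,0,0],[1,1,0,0]]])

```text
time: 2.6
eef_pos: [0.5151, -0.3398, 0.2314]
tcp_rot: [0.068, 0.704, -0.068, 0.704]
contact_force: [0.7, -0.7, 0.5]
opening: -0.003
```

Request:
servo_tool(deltas=[[[0.1,0.4,0,0],[0.2,0.8,0,0],[0.2,1,0,0],[0.26,1,0,0],[0.26,1,0,0]]])

```text
time: 3.1
eef_pos: [0.5401, -0.2413, 0.2316]
tcp_rot: [0.069, 0.704, -0.07, 0.704]
contact_force: [-0.2, 0.2, -0.0]
opening: 0.0
```

Request:
servo_tool(deltas=[[[0,0.4,0,0],[0,0.8,0,0],[0,1,0,0],[0,1,0,0],[0,1,0,0]]])

```text
time: 3.6
eef_pos: [0.5402, -0.1417, 0.2315]
tcp_rot: [0.069, 0.704, -0.07, 0.704]
contact_force: [-0.8, -0.9, 0.4]
opening: -0.001
```

Request:
servo_tool(deltas=[[[0,0.4,-0.1,0],[0,0.8,-0.2,0],[0,1,-0.4,0],[0,1,-0.6,0],[0,1,-0.8,0]]])

```text
time: 4.1
eef_pos: [0.5407, -0.0415, 0.1508]
tcp_rot: [0.069, 0.703, -0.07, 0.704]
contact_force: [-0.7, -0.7, -0.6]
opening: 0.001
```

Request:
servo_tool(deltas=[[[0,0.2,0,0],[0,0.4,0,0],[0,0.5,0,0],[0,0.5,0,0],[0,0.5,0,0]]])

```text
time: 4.6
eef_pos: [0.5406, 0.0088, 0.1515]
tcp_rot: [0.069, 0.704, -0.069, 0.704]
contact_force: [0.2, -1.1, 0.2]
opening: 0.003
```

```bash
python3 - <<'E'
from h import *
s=get_state();print(s['time'],s['eef_pos'],Ro.from_quat(s['tcp_rot']).as_matrix()[:,1].round(3),s['qpos'])
cv2.imwrite('pics/w1.png',read_camera('wrist'))
for q in ('release_pad','push_bar','jaw_rear','collar_face','wooden_box_mid'): print(q,[(np.round(d['at'],3).tolist(),round(d['p'],2)) for d in recognise('wrist',q)[:2]])
E
```

```text
4.6 [0.5405802  0.00880601 0.15154809] [ 0.195  0.981 -0.001] [-1.71169684e-01  7.22349804e-02  1.97586632e+00 -6.45650837e-04
  1.09286499e+00  2.52972645e-02]
release_pad []
push_bar [([0.548, 0.031, 0.05], 0.83)]
jaw_rear [([0.548, 0.034, 0.052], 0.74)]
collar_face []
wooden_box_mid [([0.517, -0.045, 0.063], 0.65), ([0.427, -0.053, 0.021], 0.6)]
```

View pics/w1.png

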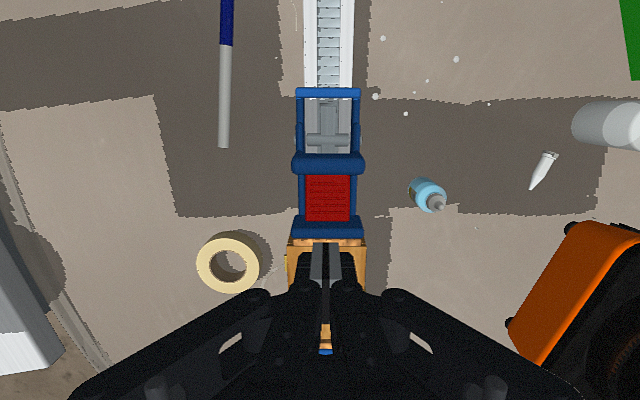

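```bash
python3 - <<'E'
from h import *
s=get_state()
a=np.array(s['eef_pos'])[:2]
u=np.array([.195,.981]);n=np.array([-.981,.195])
for nm,uv,z in [('pb front top',(328,174),.084),('plate back top',(327,217),.066),('plate front top',(327,239),.066),('rear',(328,88),.045),('pad mid',(328,198),.048),('bar far',(329,5),.028),('tips',(325,243),.1515)]:
    p=ray('wrist',uv,z,s);print(nm,p.round(4),'along',((p[:2]-a)@u).round(4),'across',((p[:2]-a)@n).round(4))
E
```

```text
pb front top [0.5486 0.0375 0.084 ] along 0.0292 across -0.0028
plate back top [ 0.5402 -0.0019  0.066 ] along -0.011 across -0.0022
plate front top [ 0.5364 -0.0213  0.066 ] along -0.0309 across -0.0022
rear [0.5605 0.0962 0.045 ] along 0.0891 across -0.003
pad mid [0.5432 0.0084 0.048 ] along -0.0004 across -0.0032
bar far [0.5732 0.1559 0.028 ] along 0.1502 across -0.0038
tips [0.5423 0.0167 0.1515] along 0.0076 across -0.0007
```

Request:
servo_tool(deltas=[[[0.02,0.04,-0.1,0],[0.045,0.073,-0.25,0],[0.045,0.073,-0.4,0],[0.045,0.073,-0.55,0],[0.045,0.073,-0.6,0]]])

```text
time: 5.4
eef_pos: [0.5427, 0.0175, 0.088]
tcp_rot: [0.069, 0.706, -0.069, 0.702]
contact_force: [-0.3, 0.1, -0.8]
opening: -0.001
```

```bash
python3 - <<'E'
from h import *
s=get_state();print(s['time'],s['eef_pos'],s['contact_force'])
w=read_camera('wrist')[100:320,210:450];t=read_camera('side')[200:330,290:430]
w=cv2.resize(w,(480,440),interpolation=2);t=cv2.resize(t,(320,297),interpolation=2)
c=np.zeros((440,800,3),np.uint8);c[:,:480]=w;c[:297,480:]=t
cv2.imwrite('pics/w2.png',c)
E
```

```text
5.4 [0.5426611  0.01751609 0.08796518] [-0.25622974  0.10476097 -0.79965983]
```

View pics/w2.png

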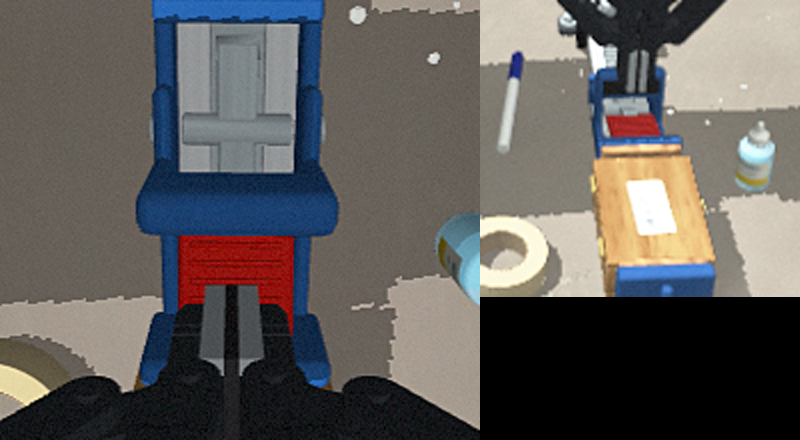

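```bash
python3 - <<'E'
from h import *
s=get_state();print(s['time'],s['eef_pos'],Ro.from_quat(s['tcp_rot']).as_matrix()[:,0].round(3))
a=np.array(s['eef_pos'])[:2]
u=np.array([.195,.981]);n=np.array([-.981,.195])
for nm,uv,z in [('pb front',(329,216),.08),('tip +y edge',(326,242.5),.088),('pad cent',(328,230),.046)]:
    p=ray('wrist',uv,z,s);print(nm,p.round(4),'along',((p[:2]-a)@u).round(4),'across',((p[:2]-a)@n).round(4))
E
```

```text
5.5 [0.54349133 0.01735808 0.08940591] [-0.003  0.001 -1.   ]
pb front [0.55   0.0356 0.08  ] along 0.0192 across -0.0028
tip +y edge [0.546  0.0241 0.088 ] along 0.0071 across -0.0012
pad cent [0.5451 0.0128 0.046 ] along -0.0041 across -0.0025
```

Request:
servo_tool(deltas=[[[0.015,0,-0.08,0],[0.015,0,-0.16,0],[0.015,0,-0.24,0],[0.015,0,-0.3,0],[0.015,0,-0.3,0]]])

```text
time: 6.0
eef_pos: [0.5452, 0.0173, 0.06]
tcp_rot: [0.069, 0.705, -0.069, 0.703]
contact_force: [0.2, -0.2, 0.6]
opening: -0.002
```

Request:
servo_tool(deltas=[[[0,0,-0.02,0],[0,0,-0.04,0],[0,0,-0.06,0],[0,0,-0.08,0],[0,0,-0.08,0]]])

```text
time: 6.5
eef_pos: [0.5463, 0.0172, 0.0534]
tcp_rot: [0.069, 0.704, -0.069, 0.704]
contact_force: [0.7, 0.6, -0.4]
opening: 0.003
```

Request:
servo_tool(deltas=[[[0,0,-0.015,0],[0,0,-0.03,0],[0,0,-0.04,0],[0,0,-0.05,0],[0,0,-0.05,0]]])

```text
time: 7.0
eef_pos: [0.5465, 0.0169, 0.0486]
tcp_rot: [0.069, 0.703, -0.069, 0.704]
contact_force: [-0.5, -0.8, 2.9]
opening: 0.002
```

Request:
servo_tool(deltas=[[[0,0,-0.01,0],[0,0,-0.02,0],[0,0,-0.03,0],[0,0,-0.03,0],[0,0,-0.03,0]]])

```text
time: 7.5
eef_pos: [0.5465, 0.017, 0.0456]
tcp_rot: [0.069, 0.703, -0.069, 0.704]
contact_force: [-0.2, -2.3, 4.5]
opening: -0.002
```

Request:
servo_tool(deltas=[[[0,0,-0.01,0],[0,0,-0.02,0],[0,0,-0.03,0],[0,0,-0.03,0],[0,0,-0.03,0]]])

```text
time: 8.0
eef_pos: [0.5465, 0.0171, 0.0426]
tcp_rot: [0.069, 0.703, -0.069, 0.704]
contact_force: [-0.0, -2.9, 6.2]
opening: 0.001
```

Request:
servo_tool(deltas=[[[0.005,0.025,-0.005,0],[0.01,0.05,-0.01,0],[0.015,0.075,-0.01,0],[0.02,0.1,-0.01,0],[0.025,0.125,-0.01,0]]])

```text
time: 8.5
eef_pos: [0.5491, 0.0297, 0.0417]
tcp_rot: [0.069, 0.703, -0.069, 0.704]
contact_force: [0.7, -3.7, 5.7]
opening: 0.001
```

Request:
servo_tool(deltas=[[[0.008,0.04,0,0],[0.016,0.08,0,0],[0.024,0.12,0,0],[0.032,0.16,0,0],[0.04,0.2,0,0]]])

```text
time: 9.0
eef_pos: [0.5532, 0.0497, 0.0417]
tcp_rot: [0.069, 0.703, -0.069, 0.704]
contact_force: [0.6, -3.2, 6.2]
opening: 0.005
```

```bash
python3 - <<'E'
from h import *
s=get_state();print(s['time'],s['eef_pos'],s['contact_force'])
w=read_camera('wrist')[0:320,210:450];t=read_camera('side')[180:330,290:430]
w=cv2.resize(w,(450,600),interpolation=2);t=cv2.resize(t,(350,375),interpolation=2)
c=np.zeros((600,800,3),np.uint8);c[:,:450]=w;c[:375,450:]=t
cv2.imwrite('pics/w3.png',c)
E
```

```text
9.0 [0.55319478 0.04970339 0.04173909] [ 0.60539764 -3.1508997   6.15058415]
```

View pics/w3.png

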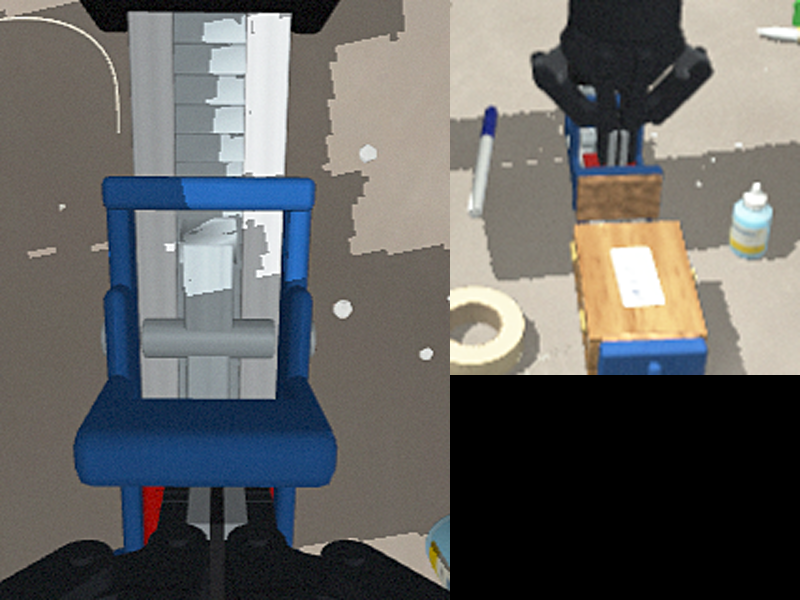

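Request:
servo_tool(deltas=[[[0.01,0.06,0,0],[0.022,0.13,0,0],[0.036,0.2,0,0],[0.05,0.27,0,0],[0.062,0.34,0,0]]])

```text
time: 9.6
eef_pos: [0.56, 0.0837, 0.042]
tcp_rot: [0.069, 0.703, -0.069, 0.705]
contact_force: [1.9, -3.1, 5.7]
opening: 0.003
```

Request:
servo_tool(deltas=[[[0.004,0.02,0,0],[0.008,0.04,0,0],[0.012,0.06,0,0],[0.014,0.08,0,0],[0.016,0.08,0,0]]])

```text
time: 10.1
eef_pos: [0.5607, 0.0915, 0.0418]
tcp_rot: [0.069, 0.704, -0.069, 0.704]
contact_force: [-1.0, -2.8, 5.8]
opening: -0.003
```

Request:
servo_tool(deltas=[[[0.004,0.02,0,0],[0.008,0.04,0,0],[0.012,0.06,0,0],[0.014,0.07,0,0],[0.014,0.07,0,0]]])

```text
time: 10.6
eef_pos: [0.5612, 0.0943, 0.0417]
tcp_rot: [0.065, 0.705, -0.071, 0.703]
contact_force: [-4.5, -18.2, 10.0]
opening: -0.001
```

Request:
servo_tool(deltas=[[[0,0,0,0],[0,0,0,0],[-0.002,-0.01,0,0],[-0.004,-0.02,0,0],[-0.004,-0.022,0,0]]])

```text
time: 11.1
eef_pos: [0.5614, 0.0943, 0.0421]
tcp_rot: [0.068, 0.704, -0.07, 0.703]
contact_force: [-2.3, -9.1, 9.6]
opening: -0.001
```

```bash
python3 - <<'E'
from h import *
s=get_state();print(s['time'],s['eef_pos'],s['contact_force'])
w=read_camera('wrist')[0:320,210:450];t=read_camera('top')[140:230,265:460]
w=cv2.resize(w,(410,547),interpolation=2);t=cv2.resize(t,(390,180),interpolation=2)
c=np.zeros((547,800,3),np.uint8);c[:,:410]=w;c[:180,410:]=t
cv2.imwrite('pics/w4.png',c)
E
```

```text
11.1 [0.56135087 0.09434636 0.0420638 ] [-2.30055146 -9.10828755  9.6230096 ]
```

View pics/w4.png

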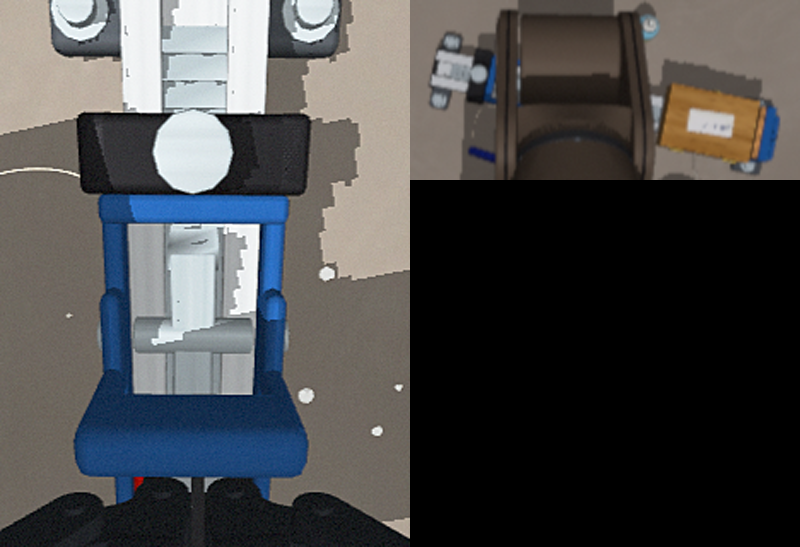

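Request:
servo_tool(deltas=[[[0,0,0.03,0],[0,0,0.07,0],[0,0,0.11,0],[0,0,0.16,0],[0,0,0.18,0]]])

```text
time: 11.7
eef_pos: [0.5588, 0.0961, 0.0574]
tcp_rot: [0.068, 0.706, -0.069, 0.702]
contact_force: [-1.6, -5.4, -4.3]
opening: -0.0
```

Request:
servo_tool(deltas=[[[-0.008,-0.04,0,0],[-0.015,-0.08,0.05,0],[-0.015,-0.08,0.2,0],[-0.015,-0.08,0.45,0],[-0.015,-0.08,0.7,0]]])

```text
time: 12.2
eef_pos: [0.5602, 0.0889, 0.1313]
tcp_rot: [0.069, 0.703, -0.069, 0.704]
contact_force: [0.2, 0.9, 0.1]
opening: -0.003
```

Request:
servo_tool(deltas=[[[0,-0.1,0.2,0],[0,-0.3,0.4,0],[0,-0.6,0.5,0],[0,-0.8,0.5,0],[0,-0.8,0.5,0]]])

```text
time: 12.7
eef_pos: [0.5609, 0.0068, 0.1818]
tcp_rot: [0.07, 0.702, -0.07, 0.705]
contact_force: [-0.0, 0.8, -0.3]
opening: 0.0
```

```bash
python3 - <<'E'
from h import *
s=get_state();print(s['time'],s['eef_pos'],s['contact_force'])
w=read_camera('wrist')[0:320,180:470];cv2.imwrite('pics/top9.png',read_camera('top'));t=read_camera('side')[170:370,280:430]
print([(np.round(d['at'],3).tolist(),round(d['p'],2)) for d in recognise('top','wooden_box_mid')[:2]])
w=cv2.resize(w,(490,541),interpolation=2);t=cv2.resize(t,(300,400),interpolation=2)
c=np.zeros((541,790,3),np.uint8);c[:,:490]=w;c[:400,490:]=t
cv2.imwrite('pics/w5.png',c)
E
```

```text
12.7 [0.56091435 0.00684717 0.18180638] [-0.00892706  0.7574412  -0.33075551]
[([0.538, -0.097, 0.062], 0.91)]
```

View pics/w5.png

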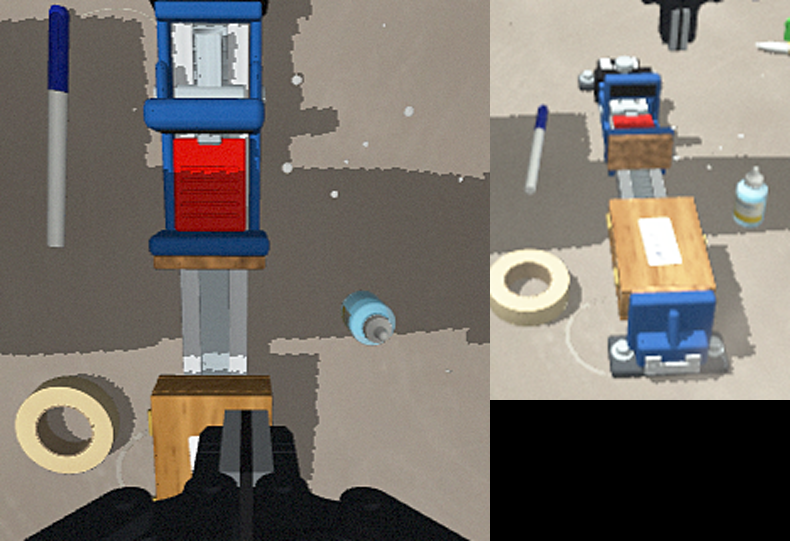

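Request:
servo_tool(deltas=[[[0,0.3,0,0],[0,0.6,0,0],[0,0.8,0,0],[0,0.8,0,0],[0,0.8,0,0]]])

```text
time: 13.4
eef_pos: [0.5597, 0.0894, 0.1791]
tcp_rot: [0.068, 0.704, -0.068, 0.704]
contact_force: [0.2, 0.1, 0.1]
opening: 0.001
```

```bash
python3 - <<'E'
from h import *
w=read_camera('wrist')[40:240,230:430];t=cv2.imread('pics/top9.png')[140:230,265:460];t0=cv2.imread('pics/top0.png')[140:230,265:460]
w=cv2.resize(w,(400,400),interpolation=2)
c=np.zeros((400,790,3),np.uint8);c[:,:400]=w;c[:180,400:]=cv2.resize(t,(390,180));c[200:380,400:]=cv2.resize(t0,(390,180))
cv2.imwrite('pics/w6.png',c)
E
```

```text
(no output)
```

View pics/w6.png

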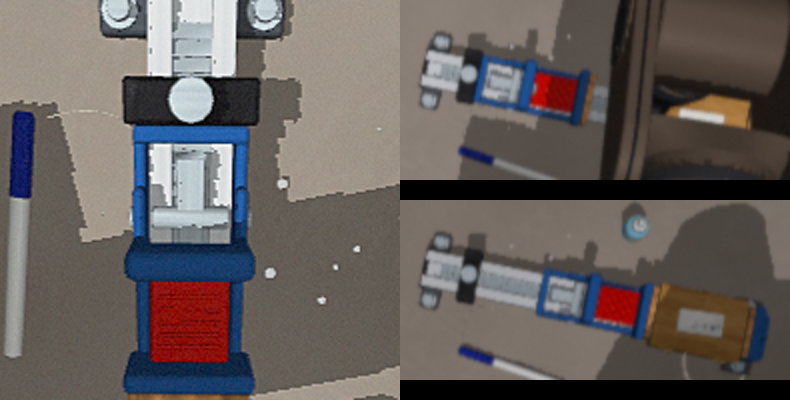

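```bash
python3 -c "
from plant import *
print(sign_off())"
```

```text
the job is handed in; nothing more can be done
None
```

The clamp is open and the job is handed in. No verdict came back, so success rests on my own checks.

- **Move:** With the fingers shut, I pressed the red pad about 8 mm down, at about 6 N. I pushed the jaw back along the bar until the force against the push bar rose to about 18 N at the collar. I eased the push to about 9 N, lifted straight up, and then backed away. It took about 13.5 s of the 40 s.
- **Last pictures:** The jaw's rear end shows no visible gap to the black collar. The release pad looks back up. The box still stands against the fixed jaw. The bottle, tape and marker look unmoved. The force on the tool was about zero, so the arm was clear.
- **Unconfirmed:** I had no direct reading of the release angle, the jaw's travel or the remaining gap at the collar.
- **Disagreement:** The last recognition of the box from the top camera came out about 2 cm off its first reading. The arm hid most of the box in that view, so I trusted the side and wrist pictures instead.

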